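Roll an idler roller to the reader line and start the reading

TASK

Put your fingertips on top of the steel roller and roll it along the black mat until it lies still and square over the white line, centred between the two grey reader posts; work on its top only: do not push it from low down behind, lift it or let it run well past the line. Once it lies there untouched, press the push button fully down to start the reading, and come away. Leave the roller on the line and the other things where they stand.

Things in the scene. Friction and masses are not known exactly. Their poses are not given: they have to be found in the camera images.
- roller: Steel roller, 0.5 to 1 kg: tube 89 mm in diameter, 200 mm long, lying on the mat; a 20 mm shaft stub stands 24 mm out of each end. Origin at its centre, 44.5 mm above the mat. Its y axis is the roller's axis; x and z turn as it rolls. It starts 80 to 140 mm short of the line, square within 5 degrees. It stays where it is left but coasts on a little if pushed fast.
- mat: Fixed black rubber mat, 320 mm (its x) by 360 mm (its y), 6 mm thick; origin at the centre of its underside, on the table, z up. Its x axis points away from the robot, the way the roller must roll. It carries the white line and two reader posts; a bearing ring and a bushing stand on its far part, about 80 mm beyond the line.
- line (a point): Middle of the white line (8 x 300 mm) across the mat, on the mat's top (6 mm above the table), 50 mm along the mat's x from its centre. x: the way the roller must travel; y: along the line; z up. A grey reader post stands at each end, at y = +162 and -162 mm: 34 x 30 mm, top 70 mm above the mat, inner faces 294 mm apart; the roller passes between.
- start (a joint): Push button's travel in m: 0 up, 0.006 fully down (takes 5 N; springs back). It counts as pressed beyond 0.004.
- start_top (a point): Centre of the start button's round black top (34 mm across, 22 mm above the table), pressed straight down; it sits in a fixed grey housing 50 mm across, to the left or right of the mat.
- cup: Bystander, loose: open steel parts cup, 64 mm across, 70 mm tall, upright. Origin at the centre of its underside. Leave it alone.
- bearing: Bystander, loose: steel bearing ring 52 mm across, 15 mm tall, lying flat on the far part of the mat. Origin at the centre of its underside. Leave it alone.
- bushing: Bystander, loose: brass flanged bushing, 38 mm across, 30 mm tall, standing on the far part of the mat. Origin at the centre of its underside. Leave it alone.
- carton: Bystander, loose: closed cardboard carton 70 x 90 x 45 mm high. Origin at the centre of its underside. Leave it alone.
- spanner: Bystander, loose: steel spanner 160 mm long lying flat. Origin at the middle of its length, near its underside. Leave it alone.
- oiler: Bystander, loose: grey plastic bottle 48 mm across, 110 mm tall. Origin at the centre of its underside. Leave it alone.
- pulley: Bystander, loose: aluminium pulley 60 mm across, 34 mm tall. Origin at the centre of its underside. Leave it alone.
Mind the look-alikes: they are no part of the job. Leave any purple look-alike of the part that bears start alone.

How it is judged (in metres and radians):
On the way, in this order (a step that is already met when the one before it is completed fails the run):
1. the roller lies still and square over the line, untouched (x of roller in the frame of line between -0.012 and 0.012 m and y of roller in the frame of line between -0.025 and 0.025 m and z of roller in the frame of line between 0.0405 and 0.0485 m and angle between the y axis of roller and the y axis of line, either way round below 0.12 rad and linear speed of roller below 0.01 m/s and angular speed of roller below 0.25 rad/s and contact force between each of the arm, the fingers and roller below 0.1 N), for 0.3 s.
2. the button is pressed down while the roller lies on the line (x of roller in the frame of line between -0.012 and 0.012 m and y of roller in the frame of line between -0.025 and 0.025 m and z of roller in the frame of line between 0.0405 and 0.0485 m and angle between the y axis of roller and the y axis of line, either way round below 0.12 rad and value of joint start above 0.004 m), for 0.05 s.
At the end, for the whole second after the job is handed in: The roller rests on the mat, its axis within 12 mm of the line, its centre within 25 mm of the line's middle lengthwise, square within 0.12 rad; the button, pressed beyond 4 mm after that, is up again; every bystander is within 30 mm of its start (x of roller in the frame of line between -0.012 and 0.012 m and y of roller in the frame of line between -0.025 and 0.025 m and z of roller in the frame of line between 0.0405 and 0.0485 m and angle between the y axis of roller and the y axis of line, either way round below 0.12 rad and linear speed of roller below 0.01 m/s and angular speed of roller below 0.25 rad/s and value of joint start below 0.002 m and distance of each of cup, bearing, bushing, carton, spanner, oiler, pulley from where it was at the start of the episode below 0.03 m); the robot touches nothing.
It fails at once if the roller is lifted off the mat (more than 12 mm) or a shaft stub is tipped up (z of roller in the frame of line above 0.0565 m or angle between roller's own y axis and vertical below 1.42 rad or angle between roller's own y axis and vertical above 1.72 rad).
It fails at once if the roller runs more than 35 mm past the line (x of roller in the frame of line above 0.035 m).
It fails at once if the fingers push the roller low down instead of on its top (grasp point under 85 mm above the table while touching it) (contact force between the fingers and roller above 0.5 N and height (world z) of the grasp point below 0.085 m).
It fails at once if the button is pressed before the roller is on the line (value of joint start above 0.004 m and x of roller in the frame of line below -0.012 m).
It fails at once if a bystander is knocked over or moved more than 30 mm (distance of any of cup, bearing, bushing, carton, spanner, oiler, pulley from where it was at the start of the episode above 0.03 m).
It also fails if it takes over 54 s, if anything falls off the work surface, if the arm or the gripper's body presses on something with over 40 N, if the wrist force passes 120 N, or if a joint passes its speed limit or range.

ROBOT

A 6-joint arm with a two-finger parallel gripper is mounted at the origin on the work surface. World frame = base frame: x ahead of the robot, y to its left, z up, the work surface at z = 0. Lengths are in mm, angles in degrees, forces in N, time in s.
With the tool pointing down it reaches from about 350 to 850 mm from the base axis. Payload 8.1 kg.
Tool frame: the origin (TCP) lies at the very end of the fingers, on their centre line; the grasp point (between the pads) lies 19 mm behind it; z points along the fingers, y is the direction in which the jaws open and shut (so a half turn about z gives the same grasp; the last joint's range is limited). The gripper opens to 85 mm and grips with 20 to 120 N. Pads are 22 mm wide; open, the fingers measure 114 mm over their backs; the gripper's body (76 mm by 85 mm) begins 54 mm behind the grasp point. The pads swing forward as they close: fully open they stand 13 mm farther back than shut.
Start: joints at [-4.893, 7.471, 85.268, -0, 87.261, -4.893], TCP at [600.004, 0.022, 231.292] pointing down, gripper open.
Joint ranges: [-169.43, 169.43], [-51.17, 129.36], [1.28, 143.12], [-76.62, 256.62], [0, 156.53], [-152.29, 152.29]. Speed limits (degrees/s): [136.94, 136.94, 159.86, 180, 180, 180].

INTERFACE

Orientations are given as [roll, pitch, yaw] about the fixed x, y, z axes, in that order (R = Rz(yaw) Ry(pitch) Rx(roll)).
In Python, from bench import sensors, viewer, job gives the robot as it stands.
- The arm moves only by the shell command python3 -m pendant 'ROWS' [FORCE]. ROWS is JSON, one flat list of numbers, 5 for each row, row after row: the shift along the world's x, y, z in mm, then the turn about the world's z in rad, then the finger opening in mm, from 0 to 85.4. In form: [x, y, z, twist, hand, x, y, z, twist, hand, ...]. A call has 1 to 12 rows; each row shifts and turns the pose as measured when the row begins; what a row does not reach is not made up. A row lasts 1/12 s, in which the tool goes at most 41.7 mm and 7.16 degrees, less where a joint would pass 70% of its speed; a pose out of reach is approached as far as the arm can. A call with a gripper value outside its range is refused whole. The fingers move at their own pace and stop on an object; FORCE is the grip in N (left out, the last holds). Time passes only in rows, so rows that do not move let the fingers close. It gives the time, the measured TCP pose, the force and the opening at its end, in the units of the state.
- sensors.sense(): the state, without advancing time (a new reading comes with each control period).
- viewer.snapshot(name): name is "scene" or "side" or "wrist"; returns a dict with "frame" (400x640x3 uint8, blue, green, red), "z_map" (400x640 float32, mm along the optical axis (not along the pixel's ray), 0 where there is no reading), "fx", "fy", "cx", "cy" (pixels), "k1" (the pictures are not rectified: a ray, as slopes to the right and down, at radius r is drawn at 1 + k1 r^2 times it, then the intrinsics apply), "view" (4x4, takes a point from world to camera coordinates). Camera axes: x right, y down, z forward; pixel columns grow to the right and rows downward; lengths in mm; the calibration is good to about 2 mm. A picture is of the moment at which its call begins.
- job.hand_in(): hands the job in, once; it reports no verdict.
The state is a dict: "time": time; "joint_pos": joint angles; "qd": joint speeds; "joint_efforts": joint torques, N m; "tool_pos": TCP position; "tcp_rot": TCP orientation; "ft_force": force on the tool from outside, world axes, zero at the start; "wrist_torque": the same for the moment, N m; "finger_gap": finger opening in mm.
Only numpy, scipy, OpenCV 4.12 (cv2) and the standard library are available. Lean on these libraries where they do the work, as an engineer would, in place of code of your own. Each camera call takes 0.05 s, during which the arm holds its last target.

## Working session

There is one attempt and no reset: what is moved stays moved. The work goes in short steps, Python scripts to look and compute and a shell command to move; the robot and the scene stay as the last step left them, time stands still between calls to the robot, and variables do not carry over. Pictures are saved under pics/ and viewed, and the job is handed in when it is done.

```bash
ls; mkdir -p pics; python3 - <<'E'
from bench import sensors, viewer
import cv2
print(sensors.sense())
for n in ("scene","side","wrist"):
    s=viewer.snapshot(n); cv2.imwrite(f"pics/{n}0.png",s["frame"]); print(n,s["fx"],s["fy"],s["cx"],s["cy"],s["k1"],s["view"].round(3).tolist() if hasattr(s["view"],'round') else s["view"])
E
```

```text
pics
{'time': 0.0, 'joint_pos': array([-4.89196665e+00,  7.51437649e+00,  8.53301709e+01,  4.83462831e-04,
        8.72626055e+01, -4.89331697e+00]), 'qd': array([-0.01266475, -0.01196906,  0.08956737, -0.08953733,  0.08085028,
        0.02596249]), 'joint_efforts': array([-1.90700346e-03, -5.69404185e+01, -5.00557995e+01, -2.19391650e-04,
        1.44415747e-02,  7.24149572e-05]), 'tool_pos': array([5.99438787e+02, 8.49067902e-02, 2.30243528e+02]), 'tcp_rot': array([-1.79893279e+02, -9.62131662e-03,  9.00013178e+01]), 'ft_force': array([0.42537911, 0.30695154, 0.54366074]), 'wrist_torque': array([ 0.08641704,  0.02481188, -0.05812769]), 'finger_gap': 84.84352196419707}
scene 421.6210400589803 421.6210400589803 313.7636569742315 191.5775779091133 0.037770090472856455 [[0.028, 1.0, 0.0, -47.967], [0.705, -0.019, -0.709, -339.961], [-0.708, 0.02, -0.706, 1676.269], [0.0, 0.0, 0.0, 1.0]]
side 490.82032359761956 490.82032359761956 321.73098916859016 203.9079153959642 -0.11946404778048714 [[-0.735, -0.679, -0.002, 382.172], [-0.367, 0.4, -0.84, 243.68], [0.571, -0.616, -0.543, 1060.294], [0.0, 0.0, 0.0, 1.0]]
wrist 287.04782071482083 287.04782071482083 318.9486025475572 201.00539632762016 -0.04497296606720708 [[1.0, -0.001, -0.001, -599.153], [-0.0, -0.95, 0.314, -39.669], [-0.001, -0.314, -0.95, 380.04], [0.0, 0.0, 0.0, 1.0]]
```

View pics/scene0.png

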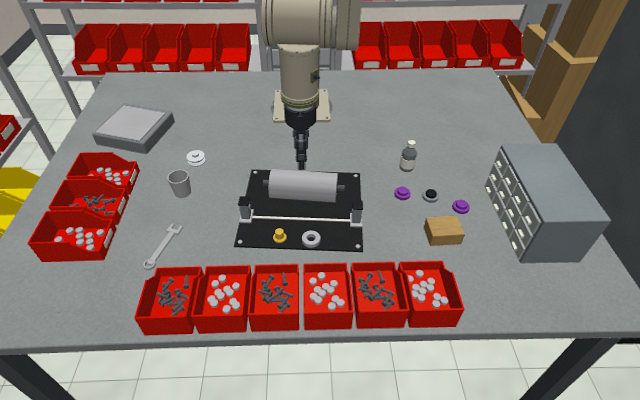

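View pics/side0.png

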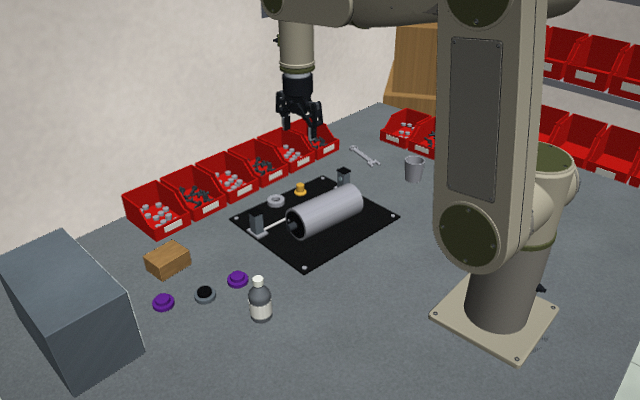

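View pics/wrist0.png

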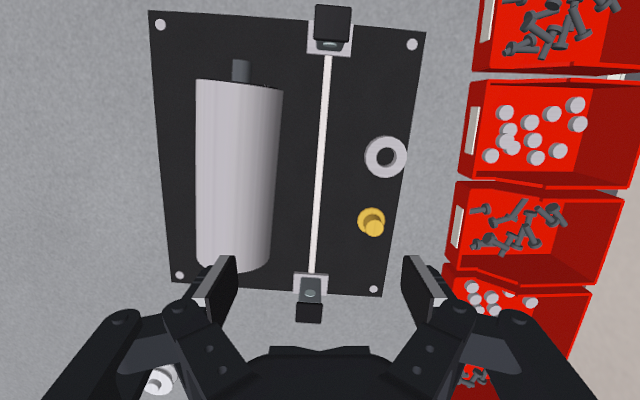

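The wrist view shows the roller (x-columns 195–283), white line (≈330,55 to 312,272), posts, ring (386,157) and bushing (371,221). The scene view shows the true button (grey housing, black top) at (431,195) between two purple look-alikes at (402,193) and (460,206).

```bash
cat > h.py <<'E'
import numpy as np, cv2
from bench import sensors, viewer
def cam(n):
    s=viewer.snapshot(n); s["V"]=np.array(s["view"]); return s
def slopes(s,uv):
    uv=np.atleast_2d(np.array(uv,float))
    d=np.c_[(uv[:,0]-s["cx"])/s["fx"],(uv[:,1]-s["cy"])/s["fy"]]
    x=d.copy()
    for _ in range(30): x=d/(1+s["k1"]*(x**2).sum(1,keepdims=True))
    return x
def world(s,uv,z=None):
    """z None: use depth; else intersect plane world z"""
    x=slopes(s,uv); V=s["V"]; R,t=V[:3,:3],V[:3,3]
    if z is None:
        uv=np.atleast_2d(uv).astype(int); D=s["z_map"][uv[:,1],uv[:,0]][:,None]
        P=np.c_[x,np.ones(len(x))]*D
        return (P-t)@R
    r=np.c_[x,np.ones(len(x))]@R; o=-R.T@t
    return o+r*((z-o[2])/r[:,2])[:,None]
def cloud(s):
    D=s["z_map"]; v,u=np.nonzero(D>0)
    return np.c_[u,v], world(s,np.c_[u,v])
def measure(s,roi=None,verbose=True):
    """line + roller"""
    uv,P=cloud(s); f=s["frame"][uv[:,1],uv[:,0]].astype(int)
    return uv,P,f
E
python3 - <<'E'
from h import *
s=cam("wrist")
uv,P,f=measure(s)
# line: white pixels near mat height within window
def report(uv,P,f,rad=44.5):
    white=(f.min(1)>170)
    m=(abs(P[:,2]-6)<4)&(uv[:,0]>295)&(uv[:,0]<345)&(uv[:,1]<278)&(uv[:,1]>40)&white
    q=world(s,uv[m],6.0)
    ends=q[[q[:,1].argmin(),q[:,1].argmax()]]
    k=np.polyfit(q[:,1],q[:,0],1); print("line n",m.sum(),"slope",k[0],"ends",ends.round(1).tolist(), "depth z",np.median(P[m,2]))
    return k
k=report(uv,P,f)
# roller: points z>25 
m=(P[:,2]>30)&(P[:,2]<105)&(uv[:,0]>190)&(uv[:,0]<290)&(uv[:,1]>75)&(uv[:,1]<250)
q=P[m]; print(m.sum(),q.min(0),q.max(0))
print("posts etc mat z",)
# mat holes
for c in [(160,24),(412,44),(374,289),(179,274)]:
    print(world(s,c,6.0).round(1))
from scipy.optimize import least_squares
m2=m&(P[:,2]>60)
q=P[m2]
def res(p):
    a=np.array([p[2],1,0]); a/=np.linalg.norm(a)
    d=q-np.array([p[0],p[3],p[1]])*1.0; d[:,1]=q[:,1]-q[:,1].mean()
    # axis passes x=p0 at ymean, z=p1
    w=d-np.outer(d@a,a); return np.linalg.norm(w,axis=1)-44.5
r=least_squares(res,[q[:,0].mean(),50,0,0],loss="soft_l1"); print(r.x,q[:,1].mean(),np.sqrt((r.fun**2).mean()), q[:,1].min(),q[:,1].max())
s=cam("scene")
uv,P,f=measure(s)
for c in [(431,195),(402,193),(460,206),(408,158),(180,183)]: print(c,world(s,c).round(1))
crop=cv2.resize(s["frame"][130:260,220:480],None,fx=3,fy=3,interpolation=cv2.INTER_CUBIC);cv2.imwrite("pics/c1.png",crop)
E
```

```text
line n 1405 slope 0.07836823340479791 ends [[569.7, -156.6, 6.0], [593.7, 153.9, 6.0]] depth z 6.123842300335429
13648 [456.5899889  -89.70306918  41.7405459 ] [560.86994538 112.04998817  96.58535253]
posts etc mat z
[[416.6 174.4   6. ]]
[[707.1 151.4   6. ]]
[[ 682.1 -179.5    6. ]]
[[ 390.4 -154.6    6. ]]
[5.06934507e+02 4.99556271e+01 1.28915858e-01 0.00000000e+00] 24.70852046264182 1.420513847385671 -82.38092501359007 111.3922385174571
(431, 195) [[532.  391.1  24.5]]
(402, 193) [[518.3 305.4  21.7]]
(460, 206) [[576.8 468.   21.1]]
(408, 158) [[399.  339.9  60.5]]
(180, 183) [[ 501.  -366.8   65.1]]
```

View pics/c1.png

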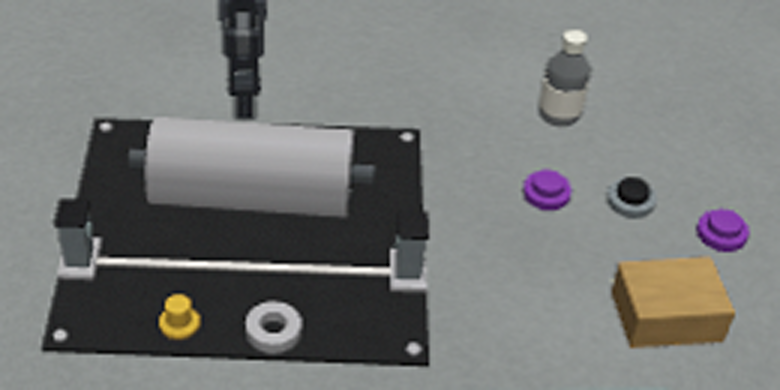

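```bash
python3 - <<'E'
from h import *
s=cam("wrist"); f=s["frame"]
print(f[150,305:340].min(1), f[270,300:330].min(1))
rows=[]
for v in range(65,262,4):
    g=f[v,300:345].min(1).astype(float); w=np.clip(g-110,0,None)
    if w.sum()>100: rows.append((300+(w*np.arange(45)).sum()/w.sum(),v))
q=world(s,rows,6.0); k=np.polyfit(q[:,1],q[:,0],1); print("line x at y=0",k[1],"slope",k[0],np.std(q[:,0]-np.polyval(k,q[:,1])))
# roller
uv,P,F=measure(s)
m=(P[:,2]>25)&(P[:,2]<105)&(P[:,0]>440)&(P[:,0]<570)
q=P[m]
import numpy as np
for y in range(-120,150,10):
    b=q[abs(q[:,1]-y)<5]; 
    if len(b): print(y,len(b),b.min(0).round(0),b.max(0).round(0))
cv2.imwrite("pics/w1.png",cv2.resize(f[:300,140:440],None,fx=2,fy=2))
# refined holes: bright blobs
for (u,v) in [(160,24),(412,44),(374,289),(179,274)]:
    p=f[v-9:v+10,u-9:u+10].min(2).astype(float); w=np.clip(p-110,0,None); yy,xx=np.mgrid[-9:10,-9:10]
    c=(u+(w*xx).sum()/w.sum(), v+(w*yy).sum()/w.sum()); print(c,world(s,c,6.0).round(1))
E
```

```text
[ 42  42  42  42  41  41  43  42  43  45  42  29 185 226 228 227 227 230
 198  99  35  42  43  43  43  44  44  44  44  42  43  43  44  42  43] [ 41  43  42  42  42  43  39  28 192 225 220 220 224 198 112  34  41  43
  42  45  42  42  43  43  42  42  43  42  43  43]
line x at y=0 598.9346017741301 slope 0.07841995861744404 0.11090893551786139
-100 91 [ 507. -100.   50.] [536. -95.  92.]
-90 302 [455. -95.  44.] [537. -85.  93.]
-80 400 [456. -85.  47.] [539. -75.  95.]
-70 554 [455. -75.  42.] [540. -65.  96.]
-60 608 [454. -65.  49.] [542. -55.  96.]
-50 627 [456. -55.  42.] [543. -45.  96.]
-40 642 [457. -45.  42.] [544. -35.  96.]
-30 672 [462. -35.  49.] [545. -25.  96.]
-20 669 [463. -25.  53.] [546. -15.  97.]
-10 713 [465. -15.  42.] [548.  -5.  96.]
0 723 [464.  -5.  50.] [549.   5.  96.]
10 760 [465.   5.  44.] [551.  15.  96.]
20 777 [468.  15.  45.] [552.  25.  96.]
30 791 [469.  25.  51.] [553.  35.  96.]
40 829 [470.  35.  45.] [554.  45.  96.]
50 855 [472.  45.  42.] [556.  55.  96.]
60 884 [473.  55.  44.] [557.  65.  96.]
70 888 [474.  65.  44.] [558.  75.  96.]
80 960 [472.  75.  47.] [560.  85.  96.]
90 957 [473.  85.  43.] [561.  95.  96.]
100 781 [474.  95.  52.] [561. 105.  96.]
110 246 [477. 105.  48.] [528. 115.  93.]
120 206 [510. 115.  49.] [530. 125.  61.]
130 35 [511. 125.  51.] [530. 127.  62.]
(np.float64(159.53510140405615), np.float64(24.023684583746988)) [[416.3 174.5   6. ]]
(np.float64(411.1874820143885), np.float64(43.89928057553957)) [[706.5 151.6   6. ]]
(np.float64(374.2806652806653), np.float64(291.5128205128205)) [[ 683.2 -184.3    6. ]]
(np.float64(178.06495360456816), np.float64(276.28551034975015)) [[ 388.4 -158.7    6. ]]
```

View pics/w1.png

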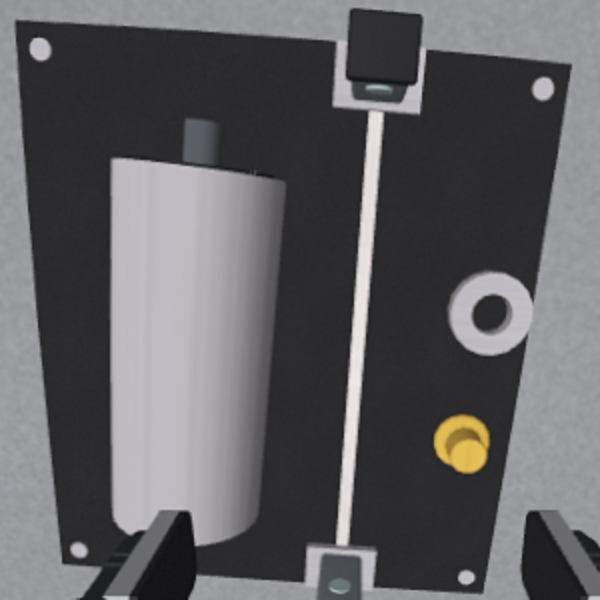

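Line centre ≈ (598.4, −8), mat yaw −4.5°. Roller centre ≈ (504.5, 4.5), 2.9° out of square to the line, 95 mm short. I'll turn the jaws along the roller's axis and use both fingertips spread, in several strokes.

```bash
python3 -m pendant '[-9,0.5,0,0.12,60,-9,0.5,0,0.12,60,-9,0.5,0,0.12,60,-9,0.5,0,0.12,60,-9,0.5,0,0.12,60,-9,0.5,0,0.12,60,-9,0.5,0,0.12,60,-9,0.5,0,0.12,60,-9,0.5,0,0.12,60,-9,0.5,0,0.12,60,-9,0.5,0,0.12,60,-10,0.5,0,0.12,60]'
```

```text
time: 1.3
tool_pos: [486.5, 6.2, 229.4]
tcp_rot: [-179.9, -0.0, 175.6]
ft_force: [1.3, -0.1, -0.2]
finger_gap: 59.9
```

```bash
python3 -m pendant '[1,0,-20,-0.025,60,1,0,-25,-0.025,60,0,0,-25,0,60,0,0,-20,0,60,0,0,-10,0,60,0,0,-4,0,60,0,0,0,0,60,0,0,0,0,60]'
python3 - <<'E'
from h import *
s=cam("wrist"); cv2.imwrite("pics/w2.png",s["frame"])
s=cam("side"); cv2.imwrite("pics/s2.png",s["frame"][120:340,160:480].repeat(2,0).repeat(2,1))
E
```

```text
time: 1.97
tool_pos: [488.0, 6.3, 125.3]
tcp_rot: [-179.9, 0.3, 173.2]
ft_force: [0.7, 0.4, 0.3]
finger_gap: 60.1
```

View pics/w2.png

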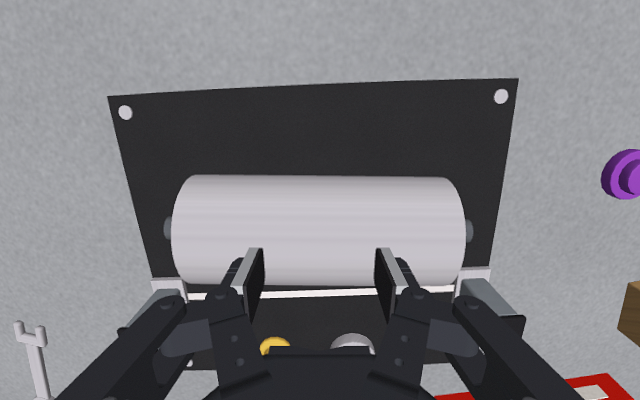

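View pics/s2.png

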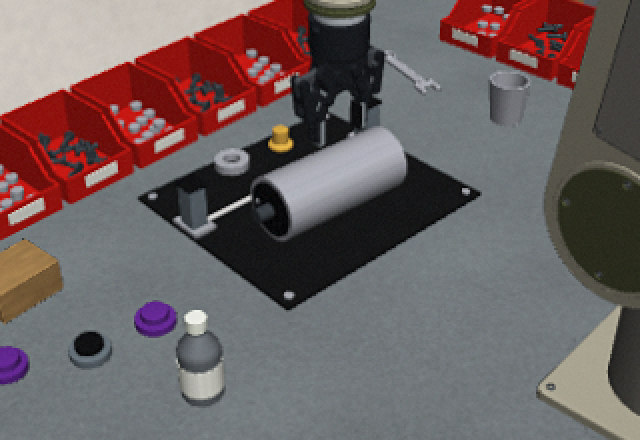

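```bash
cat >> h.py <<'E'
def proj(s,P):
    C=np.atleast_2d(P)@s["V"][:3,:3].T+s["V"][:3,3]; x=C[:,:2]/C[:,2:]
    d=x*(1+s["k1"]*(x**2).sum(1,keepdims=True)); return d*[s["fx"],s["fy"]]+[s["cx"],s["cy"]]
L=np.array([598.4,-8]); N=np.array([np.cos(np.radians(-4.48)),np.sin(np.radians(-4.48))]); T=np.array([-N[1],N[0]])
def roller(s,x0,guess_half=60):
    """fit cylinder: returns centre xy, angle deg of axis vs line, n/t offsets"""
    from scipy.optimize import least_squares
    uv,P,F=measure(s); F=F
    d=P[:,:2]-L; n=d@N; t=d@T
    m=(P[:,2]>62)&(P[:,2]<98)&(abs(n-x0)<38)&(abs(t)<108)&(F.min(1)>95)
    q=P[m]
    def res(p):
        a=np.array([p[1],1,0])/np.hypot(p[1],1); w=q-np.array([p[0],0,p[2]]); w=w-np.outer(w@a,a)
        return np.linalg.norm(w,axis=1)-44.5
    r=least_squares(res,[L[0]+x0,0.1,50.5],loss="soft_l1"); p=r.x
    a=np.array([p[1],1])/np.hypot(p[1],1)
    s_=(q[:,:2]-[p[0],0])@a; lo,hi=np.percentile(s_,[0.2,99.8])
    c=np.array([p[0],0])+a*(lo+hi)/2
    print("axis z",p[2].round(1),"len",round(hi-lo,1),"n pts",m.sum(),"rms",np.sqrt((r.fun**2).mean()).round(2))
    print("centre",c.round(1),"n,t",((c-L)@N).round(1),((c-L)@T).round(1),"skew deg",round(-np.degrees(np.arctan(p[1]))+4.48,2))
    print("axis at t=0 n:",)
E
python3 - <<'E'
from h import *
s=cam("wrist"); roller(s,-94)
print(proj(s,[[488,36,125],[488,-24,125],[598.4,-8,6]]))
s=cam("side"); roller(s,-94); 
s=cam("scene"); roller(s,-94); 
E
```

```text
axis z 49.9 len 199.7 n pts 23367 rms 0.58
centre [504.1   4.1] n,t -94.9 4.7 skew deg -2.95
axis at t=0 n:
[[370.86370502 250.84234509]
 [265.00273333 261.86805337]
 [317.62908317 291.90222523]]
axis z 50.8 len 201.0 n pts 1278 rms 1.82
centre [507.   4.] n,t -92.1 4.9 skew deg -2.47
axis at t=0 n:
axis z 50.0 len 201.2 n pts 1221 rms 2.15
centre [504.7   2. ] n,t -94.2 2.7 skew deg -2.77
axis at t=0 n:
```

```bash
python3 -m pendant '[0,0,-8,0,60,0,0,-8,0,60,0,0,-4,0,60,0,0,-2,0,60,0,0,-2,0,60,0,0,0,0,60]';python3 -m pendant '[0,0,-1.5,0,60,0,0,-1.5,0,60]';python3 -m pendant '[0,0,-1.5,0,60,0,0,-1.5,0,60]'
```

```text
time: 2.72
tool_pos: [489.3, 6.2, 100.4]
tcp_rot: [-179.9, 0.5, 173.2]
ft_force: [-0.2, 0.2, 0.3]
finger_gap: 59.9
time: 2.88
tool_pos: [489.3, 6.2, 97.2]
tcp_rot: [-179.9, 0.5, 173.2]
ft_force: [-0.5, 0.5, 0.4]
finger_gap: 59.6
time: 3.05
tool_pos: [489.5, 6.2, 94.2]
tcp_rot: [-179.9, 0.6, 173.2]
ft_force: [-0.3, 0.9, 0.3]
finger_gap: 60.3
```

```bash
for i in 1 2 3; do python3 -m pendant '[0,0,-1.5,0,60,0,0,-1,0,60]'; done
```

```text
time: 3.22
tool_pos: [489.6, 6.1, 91.5]
tcp_rot: [-179.9, 0.6, 173.2]
ft_force: [-0.3, -0.4, -0.5]
finger_gap: 60.1
time: 3.38
tool_pos: [489.8, 6.1, 89.0]
tcp_rot: [-179.9, 0.6, 173.2]
ft_force: [-0.6, 0.2, 8.2]
finger_gap: 60.2
time: 3.55
tool_pos: [492.5, 5.8, 89.3]
tcp_rot: [-179.9, 0.9, 173.2]
ft_force: [-0.9, -0.4, 4.6]
finger_gap: 60.0
```

```bash
python3 -m pendant '[3,-0.4,-0.7,0,60,3,-0.4,-0.7,0,60,4,-0.5,-0.7,0,60,4,-0.5,-0.7,0,60,4,-0.5,-0.7,0,60]'
python3 - <<'E'
from h import *
s=cam("wrist"); roller(s,-85)
E
```

```text
time: 3.97
tool_pos: [515.0, 2.9, 89.9]
tcp_rot: [-179.9, 1.4, 173.2]
ft_force: [-0.9, -0.9, 6.3]
finger_gap: 59.7
axis z 49.9 len 199.5 n pts 37327 rms 0.58
centre [516.8   2.4] n,t -82.2 4.0 skew deg -2.92
axis at t=0 n:
```

```bash
python3 -m pendant '[4,-0.5,-0.7,0,60,4,-0.5,-0.7,0,60,4,-0.5,-0.7,0,60,4,-0.5,-0.7,0,60,4,-0.5,-0.7,0,60,4,-0.5,-0.7,0,60,3,-0.4,-0.7,0,60]'
python3 - <<'E'
from h import *
s=cam("wrist"); roller(s,-65)
E
```

```text
time: 4.6
tool_pos: [548.8, -1.5, 89.4]
tcp_rot: [-179.9, 2.0, 173.2]
ft_force: [-0.4, -0.3, 5.4]
finger_gap: 59.8
axis z 49.9 len 199.4 n pts 41278 rms 0.56
centre [5.337e+02 3.000e-01] n,t -65.2 3.2 skew deg -2.89
axis at t=0 n:
```

```bash
python3 -m pendant '[0,0,8,0,60,0,0,5,0,60,-8,1,0,0,60,-10,1.2,0,0,60,-10,1.2,0,0,60,-4,0.5,0,0,60,0,0,-5,0,60,0,0,-3,0,60]'
```

```text
time: 5.32
tool_pos: [510.9, 3.3, 92.7]
tcp_rot: [-179.9, 1.6, 173.2]
ft_force: [-0.5, -0.1, -0.4]
finger_gap: 60.2
```

```bash
python3 -m pendant '[5,-0.4,-1,0,60,1,0,-1.5,0,60,1,0,-1.5,0,60,0,0,-1,0,60]'
python3 - <<'E'
from h import *
s=cam("wrist"); roller(s,-65)
E
```

```text
time: 5.65
tool_pos: [521.7, 2.2, 89.5]
tcp_rot: [-179.9, 1.9, 173.2]
ft_force: [0.3, -0.0, 3.6]
finger_gap: 60.0
axis z 50.0 len 199.5 n pts 29972 rms 0.63
centre [5.321e+02 5.000e-01] n,t -66.8 3.2 skew deg -2.91
axis at t=0 n:
```

```bash
python3 -m pendant '[3,-0.4,-0.7,0,60,4,-0.5,-0.7,0,60,4,-0.5,-0.7,0,60,4,-0.5,-0.7,0,60,4,-0.5,-0.7,0,60,4,-0.5,-0.7,0,60,4,-0.5,-0.7,0,60,4,-0.5,-0.7,0,60,4,-0.5,-0.7,0,60,4,-0.5,-0.7,0,60,4,-0.5,-0.7,0,60,3,-0.4,-0.7,0,60]'
python3 - <<'E'
from h import *
s=cam("wrist"); roller(s,-40)
E
```

```text
time: 6.7
tool_pos: [583.5, -5.7, 88.3]
tcp_rot: [-179.9, 3.0, 173.2]
ft_force: [1.7, 0.1, 6.1]
finger_gap: 60.0
axis z 49.9 len 199.0 n pts 46614 rms 0.56
centre [563.3  -3.6] n,t -35.3 1.7 skew deg -2.91
axis at t=0 n:
```

```bash
python3 -m pendant '[0,0,8,0,60,0,0,5,0,60,-8,1,0,0,60,-9,1,0,0,60,-9,1,0,0,60,-3,0.4,0,0,60,0,0,-4,0,60,0,0,-3,0,60]'
python3 - <<'E'
from h import *
s=cam("wrist"); roller(s,-36)
E
```

```text
time: 7.42
tool_pos: [547.7, -1.4, 91.6]
tcp_rot: [-179.9, 2.5, 173.2]
ft_force: [0.2, -0.2, 0.3]
finger_gap: 59.7
axis z 50.0 len 199.2 n pts 27837 rms 0.6
centre [559.7  -3.1] n,t -39.0 1.9 skew deg -2.9
axis at t=0 n:
```

```bash
python3 -m pendant '[1,0,-1.5,0,60,1,0,-1.5,0,60,2,-0.2,-0.8,0,60,4,-0.5,-0.7,0,60,4,-0.5,-0.7,0,60,4,-0.5,-0.7,0,60,4,-0.5,-0.7,0,60,4,-0.5,-0.7,0,60,4,-0.5,-0.7,0,60,4,-0.5,-0.7,0,60,4,-0.5,-0.7,0,60,3,-0.4,-0.7,0,60]'
python3 - <<'E'
from h import *
s=cam("wrist"); roller(s,-18)
E
```

```text
time: 8.47
tool_pos: [601.2, -8.2, 89.6]
tcp_rot: [-179.9, 3.7, 173.2]
ft_force: [1.1, -0.3, 6.2]
finger_gap: 60.0
axis z 49.9 len 199.1 n pts 44667 rms 0.55
centre [586.3  -6.5] n,t -12.2 0.5 skew deg -2.9
axis at t=0 n:
```

Just 12 mm short. Re-seat the fingers for a short last stroke that ends with the tips on the crown.

```bash
python3 -m pendant '[0,0,8,0,60,0,0,5,0,60,-6,0.8,0,0,60,-8,1,0,0,60,-7,0.8,0,0,60,-2,0.2,0,0,60,0,0,-4,0,60,0,0,-3,0,60]'
python3 - <<'E'
from h import *
s=cam("wrist"); roller(s,-15)
E
```

```text
time: 9.18
tool_pos: [572.9, -4.7, 93.5]
tcp_rot: [-179.9, 3.3, 173.2]
ft_force: [0.2, 0.3, -0.3]
finger_gap: 60.0
axis z 50.0 len 199.1 n pts 30385 rms 0.58
centre [582.9  -6.1] n,t -15.6 0.7 skew deg -2.93
axis at t=0 n:
```

```bash
python3 -m pendant '[0,0,-1.5,0,60,0,0,-1.5,0,60,1,0,-1,0,60,3,-0.3,-0.7,0,60,3,-0.4,-0.7,0,60,3,-0.4,-0.7,0,60,3,-0.4,-0.7,0,60,3,-0.4,-0.7,0,60]'
python3 - <<'E'
from h import *
s=cam("wrist"); roller(s,-8)
E
```

```text
time: 9.9
tool_pos: [595.2, -7.5, 90.1]
tcp_rot: [-179.9, 3.9, 173.2]
ft_force: [-0.7, 0.8, 6.3]
finger_gap: 59.7
axis z 49.9 len 199.5 n pts 38741 rms 0.57
centre [594.3  -7.5] n,t -4.1 0.1 skew deg -2.91
axis at t=0 n:
```

```bash
python3 -m pendant '[3,-0.4,-0.7,0,60,3,-0.4,-0.7,0,60,2,-0.3,-0.5,0,60,0.5,0,-0.3,0,60]'
python3 - <<'E'
from h import *
s=cam("wrist"); roller(s,0)
E
```

```text
time: 10.28
tool_pos: [607.7, -9.1, 90.4]
tcp_rot: [-179.9, 4.3, 173.1]
ft_force: [-0.7, -0.3, 5.5]
finger_gap: 60.2
axis z 49.9 len 199.4 n pts 39838 rms 0.57
centre [600.6  -8.3] n,t 2.2 -0.2 skew deg -2.91
axis at t=0 n:
```

Released with a vertical lift, then check.

```bash
python3 -m pendant '[0,0,2,0,60,0,0,6,0,60,0,0,15,0,60,0,0,25,0,60,0,0,30,0,60,0,0,30,0,60,0,0,10,0,60,0,0,0,0,60]'
python3 - <<'E'
from h import *
s=cam("wrist"); roller(s,0); cv2.imwrite("pics/w5.png",s["frame"])
E
```

```text
time: 11.0
tool_pos: [599.3, -8.1, 206.2]
tcp_rot: [-179.9, 3.2, 173.2]
ft_force: [-0.3, 0.1, -0.7]
finger_gap: 59.9
axis z 49.9 len 199.5 n pts 15793 rms 0.63
centre [600.4  -8.4] n,t 2.0 -0.2 skew deg -2.93
axis at t=0 n:
```

View pics/w5.png

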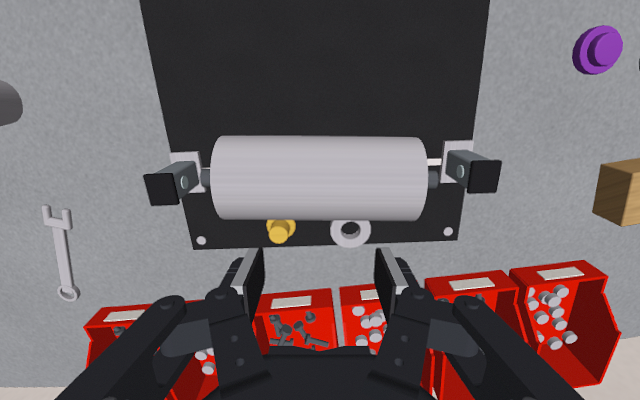

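Roller rests 2 mm past the line's middle, skew 2.9°: inside tolerance. Now over to the button.

```bash
python3 -m pendant '[-5,28,0,0,0,-5,30,0,0,0,-5,30,0,0,0,-6,30,0,0,0,-6,30,0,0,0,-6,30,0,0,0,-6,30,0,0,0,-6,30,0,0,0,-6,30,0,0,0,-5,28,0,0,0,-2,10,0,0,0,0,0,0,0,0]'
python3 - <<'E'
from h import *
s=cam("wrist"); cv2.imwrite("pics/w6.png",s["frame"]); print(sensors.sense()["tool_pos"])
s=cam("scene"); print(world(s,(431,195),22))
E
```

```text
time: 12.05
tool_pos: [523.8, 305.5, 176.4]
tcp_rot: [-179.1, 1.4, 172.9]
ft_force: [0.2, -0.8, 0.5]
finger_gap: -0.3
[523.69141565 304.48208615 175.99783815]
[[529.55565227 392.13884545  22.        ]]
```

View pics/w6.png

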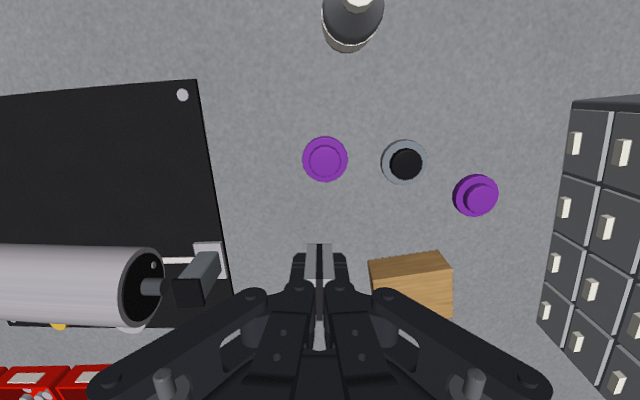

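```bash
python3 - <<'E'
from h import *
s=cam("wrist"); f=s["frame"]; m=(f.max(2)<60).astype(np.uint8); m[:, :375]=0; m[:,435:]=0; m[:135]=0; m[190:]=0
n,l,st,c=cv2.connectedComponentsWithStats(m); i=st[1:,4].argmax()+1; print(st[i],c[i],world(s,c[i],22).round(1),world(s,c[i]).round(1))
print(proj(s,world(s,c[i],22)), sensors.sense()["tool_pos"])
E
```

```text
[392 147  32  32 791] [407.49936789 162.38685209] [[514.  395.3  22. ]] [[514.3 395.6  20.8]]
[[407.49936789 162.38685209]] [525.18835679 302.6474628  177.39771645]
```

```bash
python3 -m pendant '[-6,80,0,0,0,0,0,0,0,0,0,0,0,0,0]'; python3 - <<'E'
from h import *
for n,w in (("scene",(415,180,448,212)),("side",(190,278,222,310))):
    s=cam(n); f=s["frame"]; x0,y0,x1,y1=w; a=f[y0:y1,x0:x1]
    m=np.zeros(f.shape[:2],np.uint8); m[y0:y1,x0:x1]=a.max(2)<60
    k,l,st,c=cv2.connectedComponentsWithStats(m); i=st[1:,4].argmax()+1; print(n,st[i],c[i],world(s,c[i],22).round(1)); cv2.imwrite(f"pics/b_{n}.png",cv2.resize(a,None,fx=8,fy=8))
s=cam("wrist"); cv2.imwrite("pics/w7.png",s["frame"]); print(sensors.sense())
E
```

```text
time: 12.45
tool_pos: [523.9, 340.8, 176.3]
tcp_rot: [-178.9, 1.4, 172.4]
ft_force: [0.3, 0.2, 1.2]
finger_gap: -0.2
scene [426 189  10   9  73] [430.50684932 193.32876712] [[522.3 392.2  22. ]]
side [197 286  15  12 146] [204.  291.5] [[511.9 400.   22. ]]
{'time': 12.6, 'joint_pos': array([ 29.32965594,  12.6800904 ,  85.18417964,  -1.7082881 ,
        81.69628975, -52.74432706]), 'qd': array([-0.20074861, -0.36039651,  0.09429607,  0.07068764,  0.10838182,
        0.03006871]), 'joint_efforts': array([ 4.86736279e-01, -6.03986979e+01, -4.92125416e+01, -1.38980378e-01,
       -8.12648912e-02,  1.72969128e-02]), 'tool_pos': array([523.86177934, 340.71897385, 176.82700881]), 'tcp_rot': array([-178.91673158,    1.37126997,  172.32719356]), 'ft_force': array([-0.58014107, -0.26303789, -0.3047751 ]), 'wrist_torque': array([ 0.012615  , -0.00608585, -0.005469  ]), 'finger_gap': -0.0667332524562798}
```

View pics/w7.png

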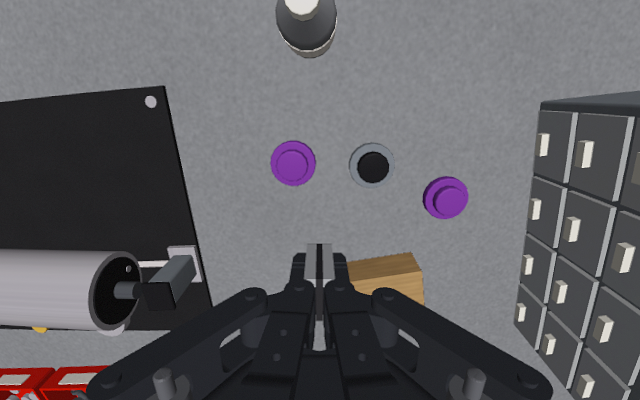

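View pics/b_scene.png

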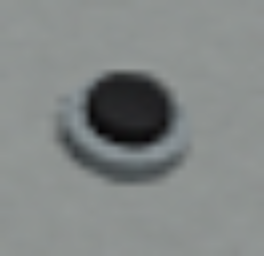

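View pics/b_side.png

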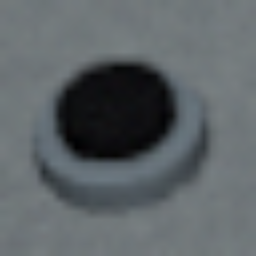

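```bash
cat > b.py <<'E'
from h import *
s=cam("wrist"); f=s["frame"]
uv,P,F=measure(s); m=np.zeros(f.shape[:2],np.uint8)
ok=(F.max(1)<60)&(abs(P[:,0]-516)<40)&(abs(P[:,1]-395)<40)&(P[:,2]<30)
m[uv[ok,1],uv[ok,0]]=1
n,l,st,c=cv2.connectedComponentsWithStats(m); i=st[1:,4].argmax()+1; print(st[i],c[i],world(s,c[i],22).round(1),world(s,c[i]).round(1)); print(sensors.sense()["tool_pos"],sensors.sense()["ft_force"])
E
python3 b.py
```

```text
[358 151  31  32 763] [372.76539974 166.79947575] [[514.2 396.3  22. ]] [[514.4 396.4  21.5]]
[523.82527702 340.71715901 176.90631886] [ 0.14545736 -0.2525398  -0.13144916]
```

```bash
python3 -m pendant '[-4,25,0,0,0,-4,24,0,0,0,0,5,-15,0,0,0,0,-25,0,0,0,0,-25,0,0,0,0,-20,0,0,0,0,-5,0,0,0,0,0,0,0,0,0,0,0,0]'; python3 b.py; python3 - <<'E'
from h import *
s=cam("wrist"); cv2.imwrite("pics/w8.png",s["frame"])
s=cam("side"); cv2.imwrite("pics/s8.png",cv2.resize(s["frame"][160:360,100:300],None,fx=3,fy=3))
E
```

```text
time: 13.4
tool_pos: [520.0, 388.6, 85.9]
tcp_rot: [-179.1, 1.7, 171.8]
ft_force: [0.0, -0.8, -0.3]
finger_gap: 0.2
[ 309  184   42   43 1431] [329.5408805  204.61285814] [[513.3 397.2  22. ]] [[512.9 397.2  22.9]]
[520.28311749 388.7949256   86.36086085] [-0.05315186  0.23242844  0.01313434]
```

View pics/w8.png

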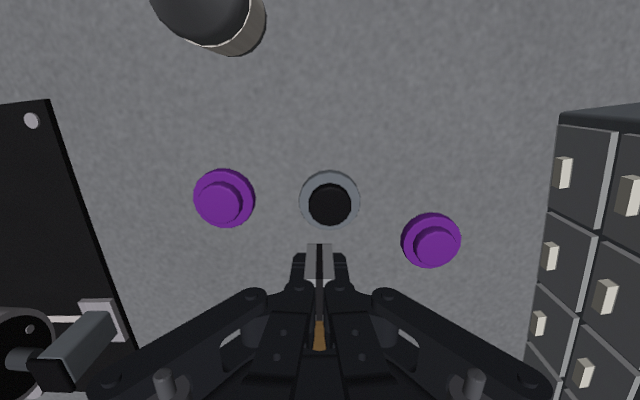

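View pics/s8.png

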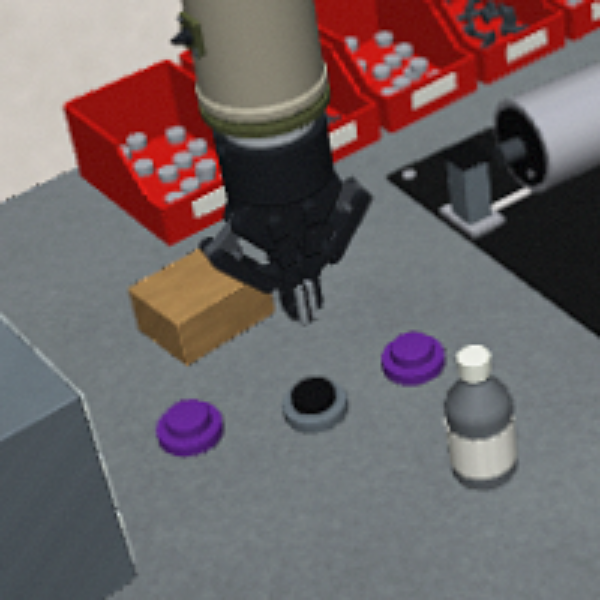

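```bash
python3 -m pendant '[-3,3,-5,0,0,-3,3,-12,0,0,-2,1,-15,0,0,0,0,-10,0,0,0,0,-4,0,0,0,0,0,0,0,0,0,0,0,0]'; python3 b.py; python3 - <<'E'
from h import *
s=cam("side"); cv2.imwrite("pics/s9.png",cv2.resize(s["frame"][200:340,130:270],None,fx=4,fy=4))
E
```

```text
time: 14.13
tool_pos: [514.5, 400.1, 43.1]
tcp_rot: [-179.6, 2.2, 171.8]
ft_force: [0.1, 0.0, 0.6]
finger_gap: -0.0
[ 289  212   51   42 1479] [313.25625423 231.75862069] [[508.3 397.8  22. ]] [[508.2 397.8  22.1]]
[514.51481567 400.05668139  43.14298589] [-0.23386766  0.4968653  -0.02609194]
```

View pics/s9.png

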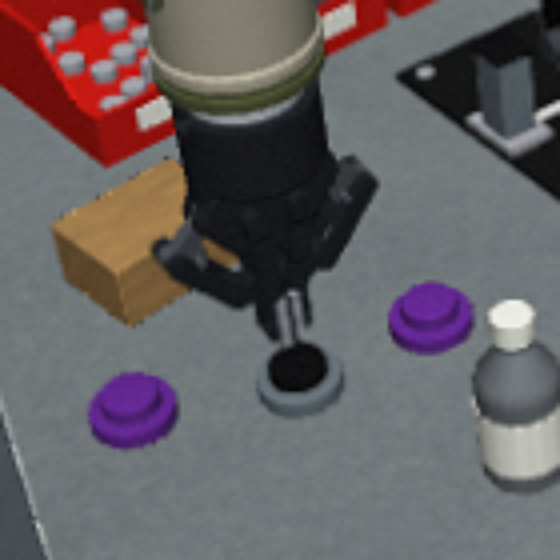

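```bash
python3 -m pendant '[-1.5,-2,-6,0,0,-1,-0.5,-8,0,0,0,0,-3,0,0,0,0,0,0,0]'; python3 -m pendant '[0,0,-2,0,0,0,0,-2,0,0,0,0,-2,0,0,0,0,-2,0,0]'
```

```text
time: 14.57
tool_pos: [513.6, 398.0, 27.1]
tcp_rot: [-179.7, 2.4, 171.8]
ft_force: [-0.5, 0.3, -0.1]
finger_gap: 0.3
time: 14.9
tool_pos: [513.7, 398.0, 19.0]
tcp_rot: [-179.7, 2.4, 171.8]
ft_force: [-2.1, -1.6, 3.4]
finger_gap: 0.3
```

```bash
python3 -m pendant '[0,0,-1.5,0,0,0,0,-1.5,0,0,0,0,-1.5,0,0]'; python3 -m pendant '[0,0,-1.5,0,0,0,0,-1.5,0,0]'
```

```text
time: 15.15
tool_pos: [513.9, 398.2, 15.9]
tcp_rot: [-179.7, 2.4, 171.8]
ft_force: [-9.0, -6.6, 20.9]
finger_gap: -0.1
time: 15.32
tool_pos: [513.8, 398.2, 16.0]
tcp_rot: [-179.7, 2.4, 171.8]
ft_force: [-7.1, -5.2, 14.5]
finger_gap: -0.2
```

Bottomed out at 16 mm (full 6 mm travel, force rising sharply past 5 N). Now withdraw and check.

```bash
python3 -m pendant '[0,0,3,0,0,0,0,8,0,0,0,0,20,0,0,0,0,30,0,0,0,0,35,0,0,0,0,35,0,0,0,-20,20,0,0,5,-30,0,0,0,5,-30,0,0,0,5,-10,0,0,0,0,0,0,0,0,0,0,0,0,0]'; python3 - <<'E'
from h import *
s=cam("wrist"); cv2.imwrite("pics/w10.png",s["frame"]); uv,P,F=measure(s)
m=(np.hypot(P[:,0]-513.5,P[:,1]-397.3)<10); print("button top z",np.median(P[m,2]) if m.any() else None)
s=cam("scene"); roller(s,2); cv2.imwrite("pics/sc10.png",s["frame"])
s=cam("side"); roller(s,2)
E
```

```text
time: 16.32
tool_pos: [528.8, 306.0, 177.8]
tcp_rot: [-179.9, 2.7, 171.9]
ft_force: [0.6, 0.7, -0.3]
finger_gap: 0.3
button top z 21.70360459024458
axis z 50.2 len 200.6 n pts 1397 rms 1.96
centre [600.8 -10. ] n,t 2.5 -1.8 skew deg -2.68
axis at t=0 n:
axis z 50.9 len 201.7 n pts 1217 rms 2.1
centre [603.2  -8.2] n,t 4.8 0.2 skew deg -2.61
axis at t=0 n:
```

View pics/sc10.png

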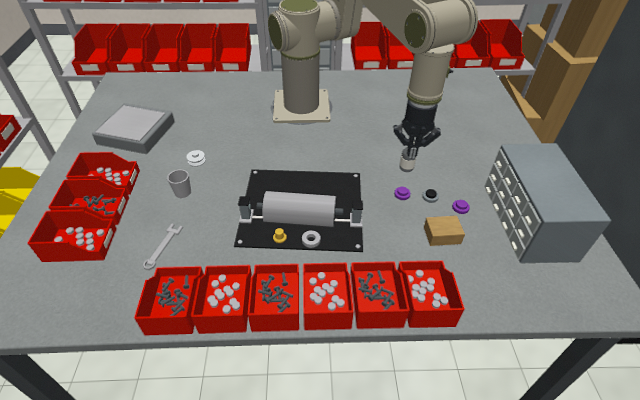

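View pics/w10.png

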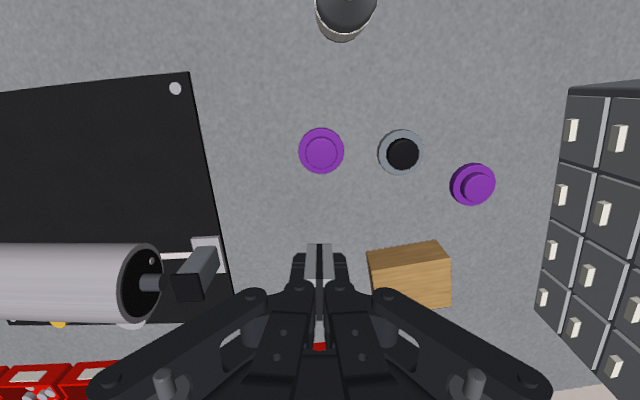

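The roller lies over the line at (299,208), the button is up (top at 21.7 mm), all bystanders are at their original pixels, and the hand is clear.

```bash
python3 -c "
from bench import job; print(job.hand_in())"
```

```text
the job is handed in; nothing more can be done
None
```

I rolled the roller onto the line with spread fingertips on its crown, in four strokes, and lifted the fingers straight off. I then pressed the start button down until it stopped and came away. The job was handed in at about 16.5 s of the 54 s; the hand-in gives no verdict.

**Roller:** after release, the wrist camera put it 2.0 mm past the line's middle and 0.2 mm off centre lengthwise. It was 2.9° (0.05 rad) out of square, the skew it started with, which I left because it is inside the 0.12 rad limit. After the button press the scene camera read +2.5 mm and the side camera +4.8 mm. The side camera had also read about 3 mm high at the start. All three are within the 12 mm limit.

**Button:** the fingertip bottomed out at 16 mm, the full 6 mm of travel, with 15 to 21 N on the wrist. The button top read 21.7 mm afterwards, so it was up again.

- **Button position:** the cameras disagreed by up to 10 mm. I used the close wrist view, and the press confirmed it.
- **Roll-back:** the roller rolled back about 2 to 4 mm when the fingers lifted between strokes, but it did not move at the final release.
- **Tool tilt:** the tool drifted by up to 4.3° during the strokes, with no visible effect.
- **Bystanders:** they looked unmoved by eye in the last scene picture; I did not measure their positions.

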